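# Test the safety switch and hold the pop-up power tower at its second stop

### The job

Put the counter's pop-up power tower into service: press the orange test button on the white safety switch so that its blue lever drops, let the button come back, and lift the lever up again until it stays up. Then take the tower's grey cap so that its red release button is squeezed in, pull the mast up past its first stop to the second stop at the top, and finish still holding it fully up with the release button squeezed. Leave the cups, the bowl and the glass box where they are.

Things in the scene. Friction and masses are not known exactly. Their poses are not given: they have to be found in the camera images.
- switch: Safety switch fixed to the counter: white box 90 (x) x 72 (y) x 72 mm (z) on a grey 100 x 86 x 6 mm foot. Origin at the centre of its underside, z up; its front with the blue lever faces its own -x. The orange test button stands on its top, 16 mm towards the front from the centre.
- test_top (a point): Centre of the top face of the orange test button, a round button 20 mm across that stands 10 mm proud of the switch's top (82 mm above the counter) and is pressed straight down.
- test_button (a joint): How far the test button is pressed, in m: 0 out, 0.008 fully down. Sprung; about 3 N presses it all the way, and the lever trips at about 5 mm. Comes back when let go.
- switch_lever (a joint): Angle of the blue lever in rad: 0 fully up (pointing forward, 0.6 rad above level), 0.75 fully dropped (0.15 rad below level). An over-centre spring (about 1 N at lever_grip) snaps it to the nearer end; the tipping point is at about 0.375.
- lever_pivot (a point): Pivot of the lever, inside the switch 15 mm behind its front face and 55 mm above the counter. The lever swings in the switch's own x-z plane.
- lever_grip (a point): Point on the lever to pinch, 55 mm from the pivot on the lever's centre line. The lever is a flat bar 14 mm wide (switch y) and 9 mm thick with a 10 mm round end, reaching out to 67 mm from the pivot; the last 45 mm or more stand clear of the front face. It can be pinched across its width from above.
- tower: Pop-up power tower fixed in the counter, seen at first as a steel plate 92 x 92 x 6 mm with a grey cap on it. Origin at the centre of the plate's underside, on the counter; z up. The red release button is on the cap's side that faces the tower's own +y.
- tower_mast (a joint): How far the mast with the cap is pulled up, in m: 0 down, catch of the first stop at about 0.05, second stop (top end) at 0.104. It is locked at 0 and caught at the first stop while the release button is out; with the button squeezed it runs freely (mast and cap 0.5 kg, a few N of drag). Let go, it sinks back to the first stop (resting at about 0.06).
- cap_grip (a point): Centre of the grey cap, moving with it; 36 mm above the counter when down. The cap is 44 (tower x) x 36 (tower y) x 48 mm (z), from 24 mm below to 22 mm above this point; below it follows the aluminium mast, 40 x 34 mm.
- release_face (a point): Centre of the outer face of the red release button, 26 mm wide (tower x) x 30 mm high, standing 8 mm proud of the cap's +y side at cap_grip height. Cap and button together are 44 mm wide along tower y when the button is out, 38 mm when it is fully in.
- release_button (a joint): How far the release button is squeezed in along the tower's -y, in m: 0 out, 0.006 fully in (8 N). The catch frees the mast at about 0.0035.
- cup_a: Bystander: stainless steel banchan cup, 82 mm across, 30 mm high; origin at the centre of its underside.
- cup_b: Bystander: second cup, the same.
- bowl: Bystander: grey stoneware bowl, 130 mm across, 58 mm high; origin at the centre of its underside.
- glass_box: Bystander: glass storage box with white lid and four clear latch tabs, 162 x 122 x 70 mm; origin at the centre of its underside.
Mind the look-alikes: they are no part of the job. Leave any yellow look-alike of the switch alone.

How it is judged:
By the outcome, as a careful person would: the job done as asked, in the order asked, and still so for the second after the job is handed in, while the arm keeps its last pose, push and grip.
It also fails if it takes over 54 s, if anything falls off the work surface, if the arm or the gripper's body presses on something with over 40 N, if the wrist force passes 120 N, or if a joint passes its speed limit or range.

### The arm

A 6-joint arm with a two-finger parallel gripper is mounted at the origin on the work surface. World frame = base frame: x ahead of the robot, y to its left, z up, the work surface at z = 0. Lengths are in m, angles in degrees, forces in N, time in s.
With the tool pointing down it reaches from about 0.375 to 0.9 m from the base axis. Payload 3.1 kg.
Tool frame: the origin (TCP) lies where the fingers leave the gripper's body, on its centre line; the fingertips stand bot.tips_ahead ahead of it and the grasp point (between the pads) lies 51 mm ahead of it (bot.tips_ahead is the distance from the TCP to the fingertips, in m); z points along the fingers, x is the direction in which the jaws open and shut, and the axes are right-handed (so a half turn about z gives the same grasp; the last joint's range is limited). The gripper opens to 87 mm and grips with 3 to 60 N. Pads are 19 mm wide; open, the fingers measure 117 mm over their backs; the gripper's body (75 mm by 190 mm) begins 51 mm behind the grasp point.
Start: joints at [64.028, 30.224, 82.088, -0, 67.689, -10.227], TCP at [0.17, 0.602, 0.292] pointing down, gripper open.
Joint ranges: [-176.69, 176.69], [-43.24, 126.21], [12.49, 139.97], [-82, 262], [0, 151.66], [-163.58, 163.58]. Speed limits (degrees/s): [159.86, 159.86, 180, 180, 180, 180].

### API

Orientations are given as a 3x3 rotation matrix whose columns are the frame's x, y, z axes.
In Python, from rig import bot, vision, nets gives the robot as it stands.
- The arm moves only by the tool play_rows, never from a script. Its argument "series" is a list of rows, each an object of numbers: "tx", "ty", "tz": the shift along the world's x, y, z as a fraction of full scale; "turn": the turn about the world's z as a fraction of full scale. A call has 1 to 10 rows; each row shifts and turns the commanded pose from where the row before left it; what a row does not reach is not made up. Full scale, the value 1, is 0.8 m for a shift and 60 degrees for a turn. A row lasts 1/10 s, in which the tool goes at most 50 mm and 8.59 degrees, less where a joint would pass 70% of its speed; a pose out of reach is approached as far as the arm can. A call with a number of a shift or a turn outside -1 to 1 is refused whole. A call with a gripper value outside its range is refused whole. "gripper" is the opening, from 0 (shut) to 1 (fully open), set as the call begins (left out, the last holds). The fingers move at their own pace and stop on an object; the grip force is fixed at half the most. Time passes only in rows, so rows that do not move let the fingers close. It gives the time, the measured TCP pose, the force and the opening at its end, in the units of the state.
- bot.read_state(): the state, without advancing time (a new reading comes with each control period).
- vision.capture(name): name is "scene" or "top" or "wrist"; returns a dict with "pixels" (420x560x3 uint8, blue, green, red), "fx", "fy", "cx", "cy" (pixels), "D" ([k1, k2, p1, p2, k3] as OpenCV has them; the pictures are not rectified), "extrinsics" (4x4, takes a point from camera to world coordinates). Camera axes: x right, y down, z forward; pixel columns grow to the right and rows downward; lengths in m; the calibration is good to about 2 mm. A picture is of the moment at which its call begins. There is no depth.
- bot.hand_in(): hands the job in, once; it reports no verdict.
Trained networks look in a picture, given as the dict that the camera call returned (one of the last four; its "shot" number tells which), for a name from the list of things; names that differ only in an ending like _2 or _b are one class to them, and where a whole thing is asked for, a point or a joint stands for the part that bears it (a point fixed in the world has none). Each returns a list of dicts, best first, with "confidence" (0 to 1); they miss things now and then, are a little off and sometimes report something else, mostly with a low value. They report only what shows in the picture. A call takes as long as a camera call. They do not tell look-alikes from the thing itself.
- nets.look_for(picture, query): "at" ([column, row] as shares, 0 to 1, of the picture: columns of its width, rows of its height, amid what is visible of it).
- nets.masks_of(picture, query): "region" (420x560 bool, what is visible of it) and "at" ([column, row] as shares, 0 to 1, of the picture: columns of its width, rows of its height, amid what is visible of it).
The state is a dict: "time_s": time; "joint_positions": joint angles; "qvel": joint speeds; "tau": joint torques, N m; "position": TCP position; "tcp_rot": TCP orientation; "force": force on the tool from outside, world axes, zero at the start; "moment": the same for the moment, N m; "opening": opening from 0.0 (shut) to 1.0 (fully open).
Only numpy, scipy, OpenCV 4.12 (cv2) and the standard library are available. Lean on these libraries where they do the work, as an engineer would, in place of code of your own. Each camera call takes 0.05 s, during which the arm holds its last target.

## Working session

There is one attempt and no reset: what is moved stays moved. The work goes in short steps, Python scripts to look and compute and a tool call to move; the robot and the scene stay as the last step left them, time stands still between calls to the robot, and variables do not carry over. Pictures are saved under pics/ and viewed, and the job is handed in when it is done.

Besides the shell and the picture viewer there is one more tool, called after "Request:" as name([rows], argument=value, ...), one row to a line, values as JSON. play_rows: Moves the arm, as the interface text tells. Shift numbers are shares of 0.8 m and turn numbers shares of 60 degrees, none past 1 either way. Its arguments: {"type":"object","properties":{"series":{"type":"array"},"gripper":{"type":"number"}},"required":["series"]}

```bash
mkdir -p pics; ls
python3 - <<'E'
from rig import bot, vision, nets
import cv2,numpy as np,pickle
print(bot.read_state(), bot.tips_ahead)
for n in ["scene","top","wrist"]:
    p=vision.capture(n); cv2.imwrite(f"pics/{n}0.png",p["pixels"]); pickle.dump(p,open(f"pics/{n}0.pkl","wb"))
    print(n,p["fx"],p["fy"],p["cx"],p["cy"],p["D"],np.round(p["extrinsics"],4).tolist())
    for q in ["switch","test_top","lever_grip","tower","cap_grip","release_face"]:
        print(q,[(round(d["confidence"],2),round(d["at"][0]*560),round(d["at"][1]*420)) for d in nets.look_for(p,q)[:3]])
E
```

```text
pics
{'time_s': 0.0, 'joint_positions': array([ 6.40300002e+01,  3.02780763e+01,  8.21560157e+01,  1.82133648e-04,
        6.76874313e+01, -1.02254447e+01]), 'qvel': array([-0.02437404,  0.039034  ,  0.09602507, -0.02299958, -0.05153252,
       -0.08580753]), 'tau': array([ 1.60850228e-03, -4.40045035e+01, -1.76599073e+01,  6.33270736e-02,
        5.81619004e-02, -1.76624039e-04]), 'position': array([0.16928922, 0.60103993, 0.29128306]), 'tcp_rot': array([[ 2.71349179e-01,  9.62480522e-01, -9.31422275e-04],
       [ 9.62478711e-01, -2.71350512e-01, -1.90552350e-03],
       [-2.08677117e-03, -3.79411872e-04, -9.99997751e-01]]), 'force': array([-0.07931518, -0.25046155, -0.52451233]), 'moment': array([ 0.00900398, -0.03224493, -0.03725583]), 'opening': 0.9996061162589558} 0.0697
scene 431.46391402913326 431.46391402913326 278.30713328652763 205.58731168043263 [-0.03507046  0.          0.          0.          0.        ] [[0.3015, 0.6617, -0.6865, 1.2337], [0.9534, -0.2173, 0.2093, -0.1014], [-0.0106, -0.7176, -0.6963, 0.7473], [0.0, 0.0, 0.0, 1.0]]
switch [(0.69, 348, 265), (0.62, 297,
[... 301 characters left out ...]
        ] [[-0.02, -0.993, 0.1163, 0.4098], [-0.9995, 0.0229, 0.0231, 0.0757], [-0.0256, -0.1158, -0.9929, 1.5092], [0.0, 0.0, 0.0, 1.0]]
switch [(0.83, 258, 226), (0.62, 243, 152)]
test_top [(0.48, 243, 151)]
lever_grip [(0.47, 255, 253), (0.45, 241, 170), (0.26, 170, 205)]
tower [(0.83, 399, 224)]
cap_grip [(0.62, 400, 225), (0.36, 394, 228)]
release_face []
wrist 296.711688821074 296.711688821074 283.9670817998088 203.45730750709666 [-0.06128276  0.          0.          0.          0.        ] [[0.2719, 0.9293, 0.25, 0.101], [0.9623, -0.2625, -0.0708, 0.6202], [-0.0001, 0.2599, -0.9656, 0.3843], [0.0, 0.0, 0.0, 1.0]]
switch []
test_top []
lever_grip []
tower []
cap_grip []
release_face []
```

View pics/scene0.png

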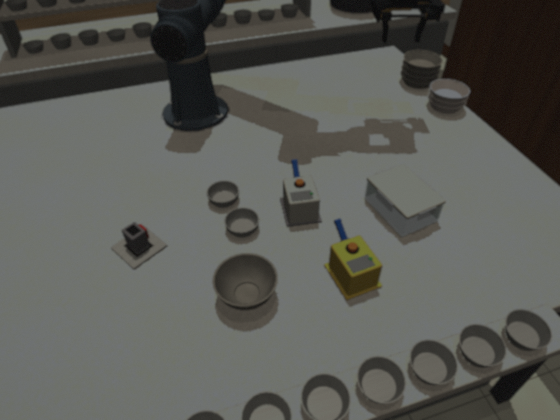

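View pics/top0.png

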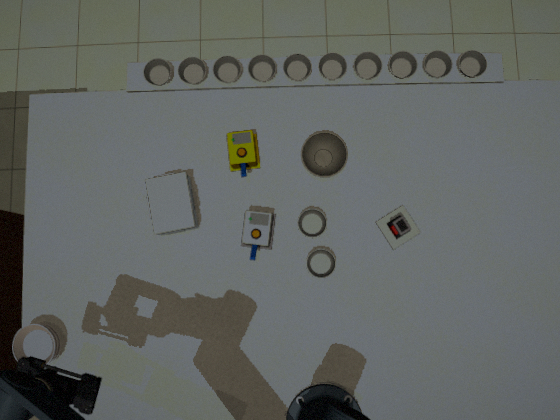

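Run:
```python
import cv2
a=cv2.imread("pics/top0.png")
cv2.imwrite("pics/topz1.png",cv2.resize(a[120:280,200:330],None,fx=4.5,fy=3.7,interpolation=cv2.INTER_CUBIC) if 0 else cv2.resize(a[125:275,180:320],(560,600),interpolation=cv2.INTER_CUBIC))
cv2.imwrite("pics/topz2.png",cv2.resize(a[180:270,350:450],(660,594),interpolation=cv2.INTER_CUBIC))
b=cv2.imread("pics/scene0.png")
cv2.imwrite("pics/scz1.png",cv2.resize(b[140:320,220:420],(660,594),interpolation=cv2.INTER_CUBIC))
```

```text
(no output)
```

View pics/topz1.png

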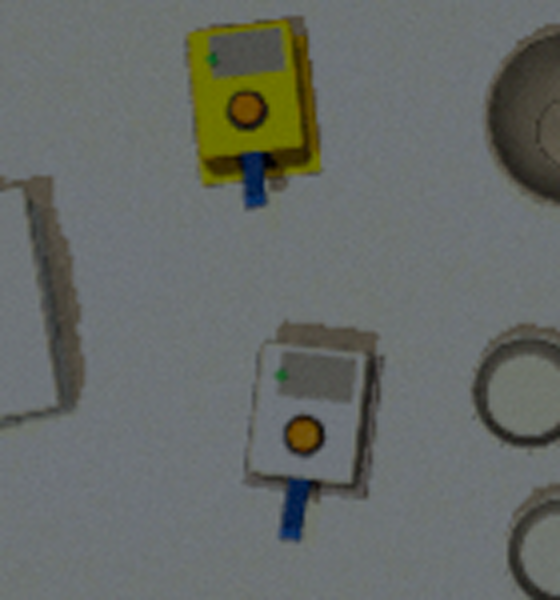

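View pics/topz2.png

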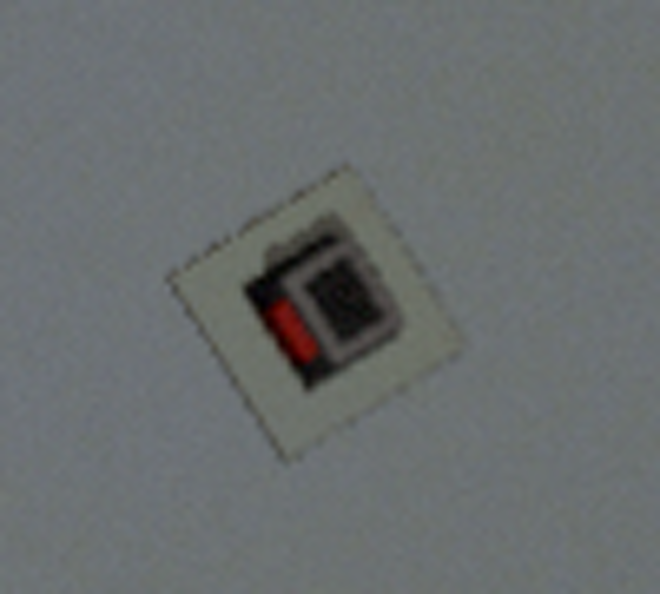

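View pics/scz1.png

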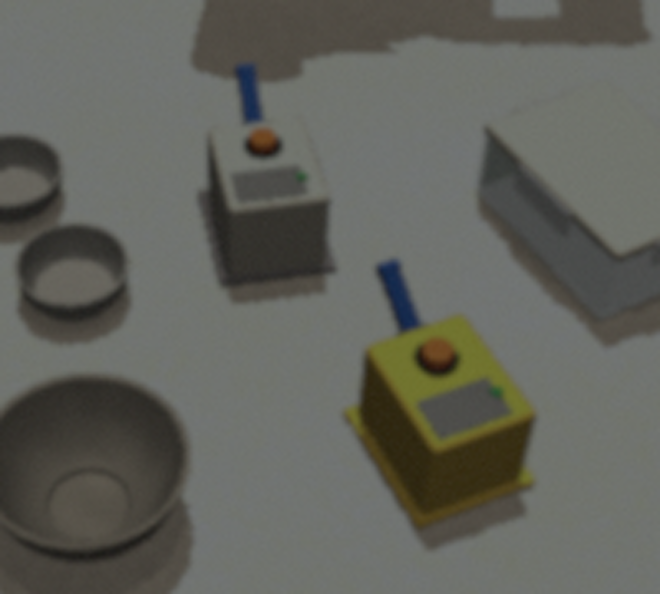

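The top view shows the white switch at about (257,228), with its button at (255,233) and lever tip at (253,259). The tower is at (398,227) with its red side facing lower-left. The yellow look-alike is at (243,150). Next I'll fit the poses.

```bash
cat > h.py <<'E'
import numpy as np,cv2,pickle
from scipy.optimize import least_squares
def proj(p,P):
    E=np.linalg.inv(p["extrinsics"]); P=np.atleast_2d(np.asarray(P,float))
    K=np.array([[p["fx"],0,p["cx"]],[0,p["fy"],p["cy"]],[0,0,1.]])
    r,_=cv2.Rodrigues(E[:3,:3].copy()); 
    return cv2.projectPoints(P,r,E[:3,3].copy(),K,np.asarray(p["D"],float))[0][:,0]
def ray(p,uv,z):
    K=np.array([[p["fx"],0,p["cx"]],[0,p["fy"],p["cy"]],[0,0,1.]])
    n=cv2.undistortPoints(np.array([[uv]],float),K,np.asarray(p["D"],float))[0,0]
    d=p["extrinsics"][:3,:3]@[n[0],n[1],1]; o=p["extrinsics"][:3,3]
    return o+d*(z-o[2])/d[2]
def T(q,L):
    c,s=np.cos(q[2]),np.sin(q[2]); L=np.asarray(L,float)
    return np.c_[q[0]+c*L[:,0]-s*L[:,1],q[1]+s*L[:,0]+c*L[:,1],L[:,2]]
def fit(q0,obs):
    f=lambda q:np.concatenate([(proj(p,T(q,L))-uv).ravel() for p,L,uv in obs])
    r=least_squares(f,q0,loss="soft_l1"); return r.x,f(r.x).reshape(-1,2)
E
python3 - <<'E'
from h import *
t=pickle.load(open("pics/top0.pkl","rb"));s=pickle.load(open("pics/scene0.pkl","rb"))
zt=lambda a:np.array(a,float)/4+[180,125]-.4
zs=lambda a:np.array(a,float)/3.3+[220,140]-.4
z2=lambda a:np.array(a,float)/6.6+[350,180]-.4
h=.072
# switch axes: -x is front(toward robot); top image rows grow -> -x; cols grow -> -y
C=[(.045,.036,h),(.045,-.036,h),(-.045,-.036,h),(-.045,.036,h),(-.016,0,.082)]
ut=zt([(262,340),(372,352),(352,485),(247,475),(304,435)])
us=zs([(328,198),(230,213),(210,133),(303,118),(263,140)])
print(ray(t,ut[4],.082),ray(s,us[4],.082))
for o in ([(t,C,ut)],[(s,C,us)],[(t,C,ut),(s,C,us)]):
    q,r=fit([.4,.1,0],o); print("switch",q,np.degrees(q[2]));print(r.round(1).tolist())
lv=[-.03-.055*np.cos(.6),0,.055+.055*np.sin(.6)]
for n,L in dict(test=(-.016,0,.082),grip=lv,pivot=(-.03,0,.055)).items(): print(n,T(q,[L]),proj(t,T(q,[L])))
P=[ray(t,u,.006) for u in z2([(346,165),(467,345),(290,462),(170,278)])]
P=np.array(P);print("tower",P.mean(0),[np.linalg.norm(P[i]-P[i-1]) for i in range(4)])
for i in range(4):
    d=P[i]-P[i-1];print(np.degrees(np.arctan2(d[1],d[0])))
print("cap top",ray(t,z2([(345,300)])[0],.058),ray(t,z2([(293,330)])[0],.05))
print("scene red",ray(s,[143,231],.045))
E
```

```text
[0.51417181 0.17130003 0.082     ] [0.51743229 0.16937588 0.082     ]
switch [ 0.52973861  0.16899425 -0.13654171] -7.823263600042605
[[0.2, -0.0], [-0.6, 0.0], [0.4, 0.3], [-0.2, -0.4], [0.0, 0.1]]
switch [ 0.53219713  0.16777572 -0.14025396] -8.035960164137636
[[1.2, 0.9], [-0.3, 0.2], [-1.0, -1.1], [0.1, -0.0], [0.1, -0.3]]
switch [ 0.53045949  0.16856181 -0.13952128] -7.993980648852194
[[0.4, -0.3], [-0.4, -0.2], [0.5, 0.0], [-0.1, -0.7], [0.2, -0.2], [1.3, 0.3], [-0.2, -0.3], [-1.0, -1.6], [0.1, -0.5], [0.2, -0.9]]
test [[0.51461496 0.17078691 0.082     ]] [[255.7913104  233.17841976]]
grip [[0.45579865 0.1790467  0.08605534]] [[252.89344534 255.50439535]]
pivot [[0.50075101 0.17273388 0.055     ]] [[255.82730813 239.06141741]]
tower [ 0.52876023 -0.21930574  0.006     ] [np.float64(0.08941195182693405), np.float64(0.09093764848323042), np.float64(0.09025209142987022), np.float64(0.09172384642444159)]
-58.86733030605814
-148.3976950096802
121.63369769742548
31.07563224407564
cap top [ 0.52934668 -0.22016513  0.058     ] [ 0.51821944 -0.19993962  0.05      ]
scene red [ 0.52475831 -0.20025629  0.045     ]
```

Request:
play_rows([
  {"tx":0.031,"ty":-0.038,"turn":0.013},
  {"tx":0.031,"ty":-0.038,"turn":0.013},
  {"tx":0.031,"ty":-0.038,"turn":0.013},
  {"tx":0.031,"ty":-0.038,"turn":0.013},
  {"tx":0.031,"ty":-0.038,"turn":0.013},
  {"tx":0.031,"ty":-0.038,"turn":0.013},
  {"tx":0.031,"ty":-0.038,"turn":0.013},
  {"tx":0.031,"ty":-0.038,"turn":0.013},
  {"tx":0.031,"ty":-0.038,"turn":0.012},
  {"tx":0.031,"ty":-0.038,"turn":0.012},
], gripper=0)

```text
invalid input
```

Request:
play_rows([
  {"tx":0.031,"ty":-0.038,"tz":-0.02},
  {"tx":0.031,"ty":-0.038,"tz":-0.03},
  {"tx":0.031,"ty":-0.038,"tz":-0.03},
  {"tx":0.028,"ty":-0.043,"tz":-0.03},
  {},
  {},
  {},
])

```text
invalid input
```

```bash
cat > shot.py <<'E'
import sys
from rig import bot, vision
import cv2,pickle
st=bot.read_state();print(st["time_s"],st["position"].round(4),st["tcp_rot"].round(3).tolist(),st["force"].round(2),st["opening"])
for n in sys.argv[2:]:
    p=vision.capture(n);k=sys.argv[1]; pickle.dump(p,open(f"pics/{n}{k}.pkl","wb"))
    cv2.imwrite(f"pics/{n}{k}.png",p["pixels"])
E
python3 shot.py 1 scene wrist
```

```text
1.05 [0.1696 0.6015 0.2923] [[0.271, 0.962, 0.0], [0.962, -0.271, 0.0], [0.0, 0.0, -1.0]] [ 0.16 -0.14  0.44] 1.0069416122404309
```

View pics/wrist1.png

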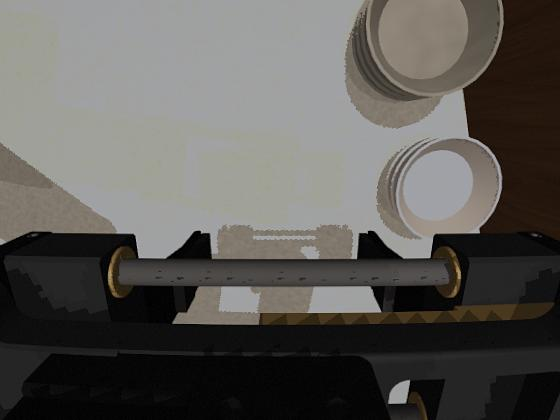

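View pics/scene1.png

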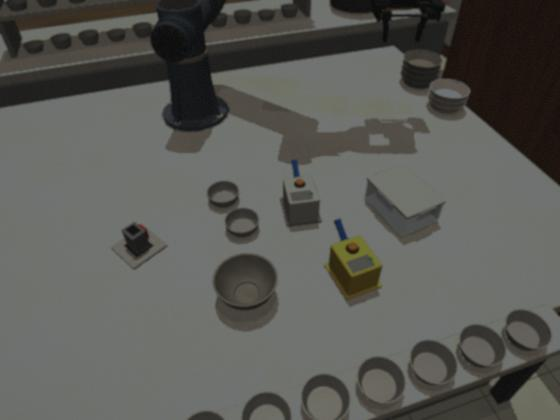

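The call was refused and nothing moved. I suspect every row needs all four keys.

Request:
play_rows([
  {"tx":0.031,"ty":-0.038,"tz":0,"turn":0.013},
  {"tx":0.031,"ty":-0.038,"tz":0,"turn":0.013},
  {"tx":0.031,"ty":-0.038,"tz":0,"turn":0.013},
  {"tx":0.031,"ty":-0.038,"tz":0,"turn":0.013},
  {"tx":0.031,"ty":-0.038,"tz":0,"turn":0.013},
  {"tx":0.031,"ty":-0.038,"tz":0,"turn":0.013},
  {"tx":0.031,"ty":-0.038,"tz":0,"turn":0.013},
  {"tx":0.031,"ty":-0.038,"tz":0,"turn":0.013},
  {"tx":0.031,"ty":-0.038,"tz":0,"turn":0.012},
  {"tx":0.031,"ty":-0.038,"tz":0,"turn":0.012},
], gripper=0)

```text
time_s: 2.15
position: [0.4185, 0.2963, 0.2925]
tcp_rot: [[0.14, 0.99, 0.001], [0.99, -0.14, 0.0], [0.0, 0.001, -1.0]]
force: [0.2, 0.4, -0.2]
opening: 0.17
```

Request:
play_rows([
  {"tx":0.03,"ty":-0.04,"tz":-0.02,"turn":0},
  {"tx":0.03,"ty":-0.04,"tz":-0.03,"turn":0},
  {"tx":0.03,"ty":-0.04,"tz":-0.03,"turn":0},
  {"tx":0.031,"ty":-0.039,"tz":-0.03,"turn":0},
  {"tx":0,"ty":0,"tz":-0.03,"turn":0},
  {"tx":0,"ty":0,"tz":0,"turn":0},
  {"tx":0,"ty":0,"tz":0,"turn":0},
])

```text
time_s: 2.85
position: [0.5139, 0.1705, 0.1802]
tcp_rot: [[0.14, 0.99, -0.002], [0.99, -0.14, -0.0], [-0.0, -0.001, -1.0]]
force: [0.4, 0.3, 0.2]
opening: 0.004
```

```bash
python3 shot.py 1 scene wrist top
```

```text
2.85 [0.5139 0.1705 0.1802] [[0.14, 0.99, -0.002], [0.99, -0.14, -0.0], [-0.0, -0.001, -1.0]] [0.44 0.27 0.18] 0.0037649464601985866
```

View pics/wrist1.png

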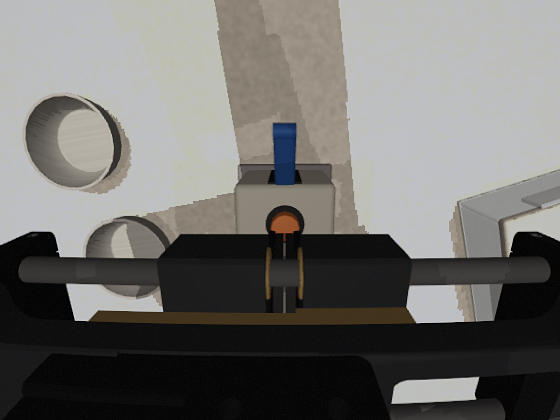

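View pics/scene1.png

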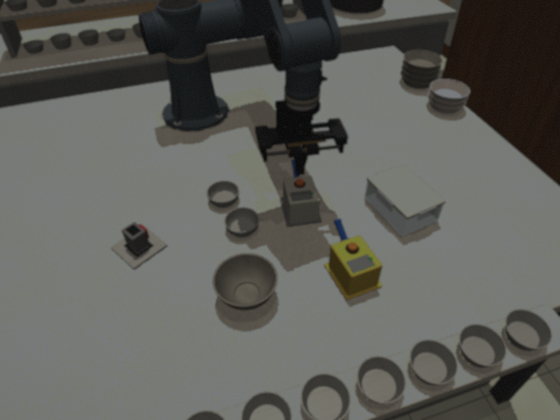

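The fingers are shut and centred over the button: it shows at (286,221) in the wrist view, and the lever is straight ahead at (285,128). Now I'll press.

Request:
play_rows([
  {"tx":0,"ty":0,"tz":-0.02,"turn":0},
  {"tx":0,"ty":0,"tz":-0.013,"turn":0},
  {"tx":0,"ty":0,"tz":-0.005,"turn":0},
  {"tx":0,"ty":0,"tz":-0.006,"turn":0},
  {"tx":0,"ty":0,"tz":0,"turn":0},
  {"tx":0,"ty":0,"tz":0,"turn":0},
])

```text
time_s: 3.6
position: [0.514, 0.1708, 0.1455]
tcp_rot: [[0.14, 0.99, -0.0], [0.99, -0.14, 0.0], [0.0, -0.0, -1.0]]
force: [-1.3, 2.2, 2.4]
opening: 0.003
```

```bash
python3 shot.py 2 wrist
```

```text
3.6 [0.514  0.1708 0.1455] [[0.14, 0.99, -0.0], [0.99, -0.14, 0.0], [0.0, -0.0, -1.0]] [-1.32  2.2   2.4 ] 0.003415050422710158
```

View pics/wrist2.png

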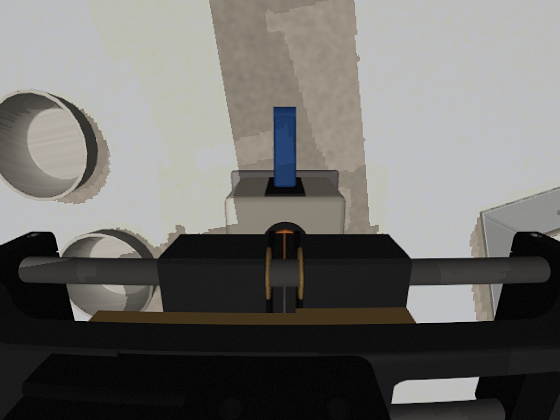

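Request:
play_rows([
  {"tx":0,"ty":0,"tz":0.04,"turn":0},
  {"tx":0,"ty":0,"tz":0.04,"turn":0},
  {"tx":-0.042,"ty":0.006,"tz":0,"turn":0},
  {"tx":-0.042,"ty":0.006,"tz":0,"turn":0},
  {"tx":0,"ty":0,"tz":0,"turn":0},
  {"tx":0,"ty":0,"tz":0,"turn":0},
  {"tx":0,"ty":0,"tz":0,"turn":0},
], gripper=1)

```text
time_s: 4.35
position: [0.4488, 0.1799, 0.2094]
tcp_rot: [[0.14, 0.99, 0.003], [0.99, -0.14, 0.0], [0.0, 0.003, -1.0]]
force: [0.4, 0.1, 0.1]
opening: 0.558
```

```bash
python3 shot.py 3 wrist scene
python3 - <<'E'
from h import *
import numpy as np
from rig import bot
q=[.5304,.1686,-.1395]
s=pickle.load(open("pics/scene3.pkl","rb"));w=pickle.load(open("pics/wrist2.pkl","rb"));w3=pickle.load(open("pics/wrist3.pkl","rb"))
for a in (.6,-.15):
    L=[(-.03-.067*np.cos(a),0,.055+.067*np.sin(a))]
    print(a,proj(s,T(q,L)),proj(w,T(q,L)),proj(w3,T(q,L)))
b=cv2.imread("pics/scene3.png");cv2.imwrite("pics/scz3.png",cv2.resize(b[130:250,230:380],(750,600),interpolation=cv2.INTER_CUBIC))
E
```

```text
4.35 [0.4488 0.1799 0.2094] [[0.14, 0.99, 0.003], [0.99, -0.14, 0.0], [0.0, 0.003, -1.0]] [0.43 0.11 0.12] 0.5575487549907084
0.6 [[293.88126623 159.51972485]] [[285.24697562 129.02268478]] [[284.9709895  218.83368236]]
-0.15 [[292.78588277 171.78976113]] [[284.89056189 109.82344868]] [[284.75841909 190.14323914]]
```

View pics/wrist3.png

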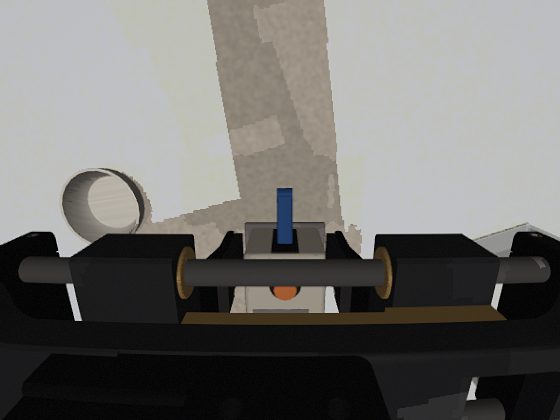

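View pics/scz3.png

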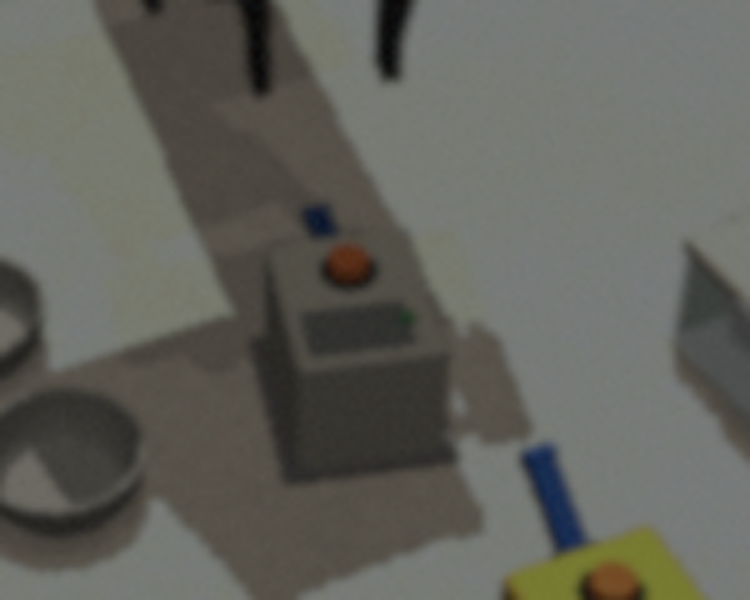

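The lever has dropped: its tip is at (285,188) in the wrist view, against (285,190) predicted for the down position. The orange button is back out. Now I'll descend around the lever.

Request:
play_rows([
  {"tx":0,"ty":0,"tz":-0.04,"turn":0},
  {"tx":-0.002,"ty":0,"tz":-0.04,"turn":0},
  {"tx":0,"ty":0,"tz":-0.04,"turn":0},
  {"tx":0,"ty":0,"tz":-0.019,"turn":0},
  {"tx":0,"ty":0,"tz":0,"turn":0},
  {"tx":0,"ty":0,"tz":0,"turn":0},
])

```text
time_s: 5.05
position: [0.4463, 0.1798, 0.0976]
tcp_rot: [[0.141, 0.99, 0.0], [0.99, -0.141, -0.0], [-0.0, 0.0, -1.0]]
force: [-0.3, 0.6, 0.3]
opening: 0.999
```

Request:
play_rows([
  {"tx":0,"ty":0,"tz":0,"turn":0},
  {"tx":0,"ty":0,"tz":0,"turn":0},
  {"tx":0,"ty":0,"tz":0,"turn":0},
  {"tx":0,"ty":0,"tz":0,"turn":0},
  {"tx":0,"ty":0,"tz":0,"turn":0},
  {"tx":0,"ty":0,"tz":0,"turn":0},
  {"tx":0,"ty":0,"tz":0,"turn":0},
  {"tx":0,"ty":0,"tz":0,"turn":0},
  {"tx":0,"ty":0,"tz":0,"turn":0},
  {"tx":0,"ty":0,"tz":0,"turn":0},
], gripper=0)

```text
time_s: 6.05
position: [0.4456, 0.18, 0.0978]
tcp_rot: [[0.14, 0.99, -0.0], [0.99, -0.14, 0.0], [0.0, -0.0, -1.0]]
force: [-0.9, 4.1, 0.6]
opening: 0.169
```

Request:
play_rows([
  {"tx":-0.001,"ty":0,"tz":0.01,"turn":0},
  {"tx":0.001,"ty":0,"tz":0.01,"turn":0},
  {"tx":0.002,"ty":0,"tz":0.01,"turn":0},
  {"tx":0.004,"ty":-0.0005,"tz":0.0095,"turn":0},
  {"tx":0.005,"ty":-0.0007,"tz":0.009,"turn":0},
  {"tx":0,"ty":0,"tz":0,"turn":0},
  {"tx":0,"ty":0,"tz":0,"turn":0},
])

```text
time_s: 6.75
position: [0.4539, 0.1794, 0.1374]
tcp_rot: [[0.141, 0.99, -0.001], [0.99, -0.141, 0.001], [0.001, -0.001, -1.0]]
force: [-1.5, 5.2, 0.3]
opening: 0.155
```

Request:
play_rows([
  {"tx":0,"ty":0,"tz":0,"turn":0},
  {"tx":0,"ty":0,"tz":0,"turn":0},
  {"tx":0,"ty":0,"tz":0,"turn":0},
  {"tx":0,"ty":0,"tz":0,"turn":0},
  {"tx":0,"ty":0,"tz":0.02,"turn":0},
  {"tx":0,"ty":0,"tz":0.04,"turn":0},
  {"tx":0,"ty":0,"tz":0.05,"turn":0},
  {"tx":0,"ty":0,"tz":0.03,"turn":0},
], gripper=1)

```text
time_s: 7.55
position: [0.455, 0.1789, 0.251]
tcp_rot: [[0.14, 0.99, 0.003], [0.99, -0.14, 0.0], [0.0, 0.003, -1.0]]
force: [0.9, 0.5, 0.9]
opening: 0.8
```

```bash
python3 shot.py 4 wrist scene;python3 - <<'E'
from h import *
q=[.5304,.1686,-.1395]
s=pickle.load(open("pics/scene4.pkl","rb"));w=pickle.load(open("pics/wrist4.pkl","rb"))
for a in (.6,-.15):
    L=[(-.03-.067*np.cos(a),0,.055+.067*np.sin(a))]
    print(a,proj(s,T(q,L)),proj(w,T(q,L)))
E
```

```text
7.55 [0.455  0.1789 0.251 ] [[0.14, 0.99, 0.003], [0.99, -0.14, 0.0], [0.0, 0.003, -1.0]] [0.88 0.54 0.89] 0.800256542248601
0.6 [[293.88126623 159.51972485]] [[284.97426156 196.92254098]]
-0.15 [[292.78588277 171.78976113]] [[284.78742748 175.06861048]]
```

View pics/wrist4.png

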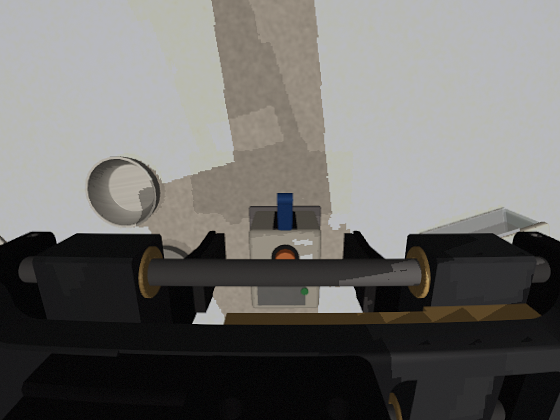

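View pics/scene4.png

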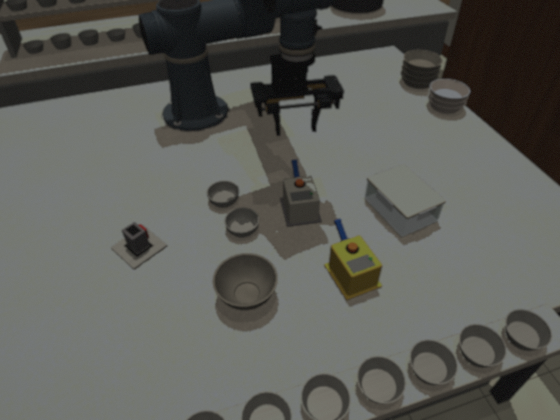

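The lever is up: its tip is at about (285,195) in the wrist view, against 197 predicted for the up position, and at (294,160) in the scene view. Next is the tower.

Request:
play_rows([
  {"tx":0.0092,"ty":-0.0497,"tz":0,"turn":0.065},
  {"tx":0.0092,"ty":-0.0497,"tz":0,"turn":0.065},
  {"tx":0.0092,"ty":-0.0497,"tz":0,"turn":0.065},
  {"tx":0.0092,"ty":-0.0497,"tz":0,"turn":0.065},
  {"tx":0.0092,"ty":-0.0497,"tz":0,"turn":0.065},
  {"tx":0.0092,"ty":-0.0497,"tz":0,"turn":0.065},
  {"tx":0.0092,"ty":-0.0497,"tz":0,"turn":0.065},
  {"tx":0.0092,"ty":-0.0497,"tz":0,"turn":0.065},
  {"tx":0.0092,"ty":-0.0497,"tz":0,"turn":0.065},
  {"tx":0.0092,"ty":-0.0497,"tz":0,"turn":0.065},
])

```text
time_s: 8.65
position: [0.5273, -0.2202, 0.2471]
tcp_rot: [[-0.516, 0.857, -0.002], [0.857, 0.516, 0.002], [0.003, -0.001, -1.0]]
force: [0.7, 1.7, 0.1]
opening: 1.0
```

Request:
play_rows([
  {"tx":0,"ty":0,"tz":0,"turn":0},
  {"tx":0,"ty":0,"tz":0,"turn":0},
  {"tx":0,"ty":0,"tz":0,"turn":0},
])

```text
time_s: 8.95
position: [0.5269, -0.2174, 0.2475]
tcp_rot: [[-0.514, 0.858, -0.003], [0.858, 0.514, 0.002], [0.003, -0.001, -1.0]]
force: [-0.4, 0.1, -1.1]
opening: 1.0
```

```bash
python3 shot.py 5 wrist scene top;python3 - <<'E'
from h import *
q=[.529,-.2195,np.radians(31.1)]
L=[(a*.046,b*.046,.006) for a,b in((1,1),(1,-1),(-1,-1),(-1,1))]+[(a*.022,b*.018,.058) for a,b in((1,1),(1,-1),(-1,-1),(-1,1))]+[(0,.026,.036)]
for n in("wrist","scene","top"):
    w=pickle.load(open(f"pics/{n}5.pkl","rb"));im=w["pixels"].copy()
    p=proj(w,T(q,L));print(n,p.round(1).tolist())
    if n!="wrist":
        o=p.mean(0).astype(int)-[70,50];im=im[o[1]:o[1]+100,o[0]:o[0]+140];k=5
        im=cv2.resize(im,None,fx=k,fy=k,interpolation=cv2.INTER_CUBIC)
    else: o=np.zeros(2);k=1
    for a in p: cv2.circle(im,tuple(((a-o+.5*(k>1))*k).astype(int)),2,(0,255,0),-1)
    cv2.imwrite(f"pics/ov5{n}.png",im)
E
```

```text
8.95 [ 0.5269 -0.2174  0.2475] [[-0.514, 0.858, -0.003], [0.858, 0.514, 0.002], [0.003, -0.001, -1.0]] [-0.36  0.07 -1.08] 1.00032546384838
wrist [[319.9, 226.6], [242.7, 226.9], [239.5, 148.7], [322.2, 148.3], [298.9, 221.4], [262.9, 221.5], [261.9, 178.0], [299.4, 177.9], [305.6, 194.8]]
scene [[167.3, 244.3], [133.5, 268.8], [109.8, 247.4], [143.1, 225.0], [145.7, 230.6], [131.9, 240.0], [120.2, 230.1], [133.9, 221.1], [144.9, 230.5]]
top [[375.0, 221.7], [402.5, 204.1], [420.8, 231.9], [393.3, 249.7], [391.5, 221.9], [402.7, 214.7], [411.7, 228.5], [400.6, 235.7], [392.1, 231.0]]
```

View pics/ov5wrist.png

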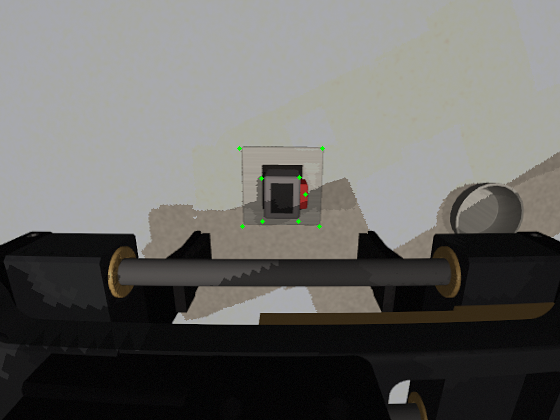

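View pics/ov5scene.png

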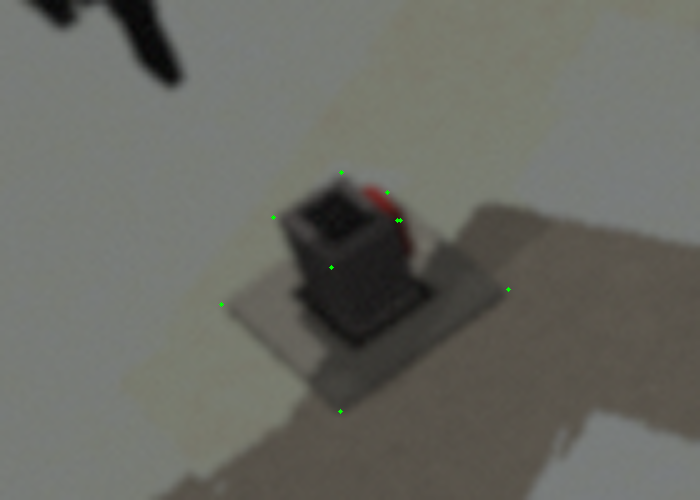

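The wrist overlay fits the cap (about 262–300 in columns, red button at 305) to within 1 px. It is centred between the fingers and square to the jaws. In the scene view the overlay is about 2 px off, which is within calibration error. Descending.

Request:
play_rows([
  {"tx":0.001,"ty":-0.001,"tz":-0.04,"turn":0},
  {"tx":0,"ty":0,"tz":-0.05,"turn":0},
  {"tx":0,"ty":0,"tz":-0.05,"turn":0},
  {"tx":0,"ty":0,"tz":-0.04,"turn":0},
  {"tx":0,"ty":0,"tz":-0.019,"turn":0},
  {"tx":0,"ty":0,"tz":0,"turn":0},
  {"tx":0,"ty":0,"tz":0,"turn":0},
  {"tx":0,"ty":0,"tz":0,"turn":0},
])

```text
time_s: 9.9
position: [0.5298, -0.2199, 0.0912]
tcp_rot: [[-0.514, 0.858, 0.003], [0.858, 0.514, -0.002], [-0.003, 0.002, -1.0]]
force: [-0.0, -0.5, 0.2]
opening: 0.999
```

Request:
play_rows([
  {"tx":0,"ty":0,"tz":0,"turn":0},
  {"tx":0,"ty":0,"tz":0,"turn":0},
  {"tx":0,"ty":0,"tz":0,"turn":0},
  {"tx":0,"ty":0,"tz":0,"turn":0},
  {"tx":0,"ty":0,"tz":0,"turn":0},
  {"tx":0,"ty":0,"tz":0,"turn":0},
  {"tx":0,"ty":0,"tz":0,"turn":0},
  {"tx":0,"ty":0,"tz":0,"turn":0},
], gripper=0)

```text
time_s: 10.7
position: [0.5278, -0.2183, 0.0893]
tcp_rot: [[-0.513, 0.858, -0.003], [0.858, 0.513, 0.003], [0.004, -0.001, -1.0]]
force: [-0.7, 2.9, 4.0]
opening: 0.431
```

```bash
python3 shot.py 6 wrist scene
```

```text
10.7 [ 0.5278 -0.2183  0.0893] [[-0.513, 0.858, -0.003], [0.858, 0.513, 0.003], [0.004, -0.001, -1.0]] [-0.68  2.85  4.03] 0.4306844161577963
```

View pics/wrist6.png

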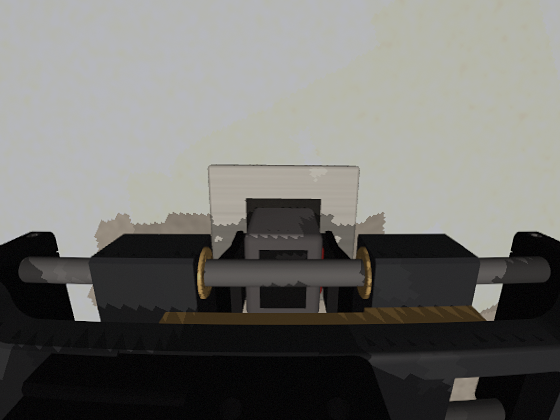

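The opening is 0.431, about 37.5 mm, so the red button is fully squeezed. Pulling up.

Request:
play_rows([
  {"tx":0,"ty":0,"tz":0.006,"turn":0},
  {"tx":0,"ty":0,"tz":0.014,"turn":0},
  {"tx":0,"ty":0,"tz":0.015,"turn":0},
  {"tx":0,"ty":0,"tz":0.015,"turn":0},
  {"tx":0,"ty":0,"tz":0.015,"turn":0},
  {"tx":0,"ty":0,"tz":0.015,"turn":0},
  {"tx":0,"ty":0,"tz":0.015,"turn":0},
  {"tx":0,"ty":0,"tz":0.015,"turn":0},
  {"tx":0,"ty":0,"tz":0.01,"turn":0},
  {"tx":0,"ty":0,"tz":0.004,"turn":0},
])

```text
time_s: 11.8
position: [0.5277, -0.2183, 0.1899]
tcp_rot: [[-0.514, 0.858, -0.002], [0.858, 0.514, 0.002], [0.002, -0.0, -1.0]]
force: [-0.0, 5.3, -7.1]
opening: 0.426
```

Request:
play_rows([
  {"tx":0,"ty":0,"tz":0,"turn":0},
  {"tx":0,"ty":0,"tz":0,"turn":0},
  {"tx":0,"ty":0,"tz":0,"turn":0},
])

```text
time_s: 12.1
position: [0.5277, -0.2184, 0.1896]
tcp_rot: [[-0.514, 0.858, -0.002], [0.858, 0.514, 0.002], [0.003, -0.0, -1.0]]
force: [-0.8, 5.0, -5.4]
opening: 0.422
```

Request:
play_rows([
  {"tx":0,"ty":0,"tz":0.002,"turn":0},
  {"tx":0,"ty":0,"tz":0.002,"turn":0},
  {"tx":0,"ty":0,"tz":0,"turn":0},
])

```text
time_s: 12.4
position: [0.5277, -0.2183, 0.1927]
tcp_rot: [[-0.514, 0.858, -0.002], [0.858, 0.514, 0.002], [0.003, -0.0, -1.0]]
force: [0.1, 5.5, -6.0]
opening: 0.433
```

Request:
play_rows([
  {"tx":0,"ty":0,"tz":0.0012,"turn":0},
  {"tx":0,"ty":0,"tz":0,"turn":0},
])

```text
time_s: 12.6
position: [0.5277, -0.2184, 0.1935]
tcp_rot: [[-0.514, 0.858, -0.002], [0.858, 0.514, 0.002], [0.003, -0.0, -1.0]]
force: [-0.7, 5.3, -6.4]
opening: 0.428
```

Request:
play_rows([
  {"tx":0,"ty":0,"tz":0.0012,"turn":0},
  {"tx":0,"ty":0,"tz":0,"turn":0},
])

```text
time_s: 12.8
position: [0.5277, -0.2184, 0.1936]
tcp_rot: [[-0.514, 0.858, -0.002], [0.858, 0.514, 0.002], [0.003, -0.001, -1.0]]
force: [0.0, 5.4, -9.5]
opening: 0.425
```

The measured height stopped at 0.1936 m, 104 mm up, while the force rose from 6.4 to 9.5 N, so this looks like the top stop. I'll add a little more push and check.

Request:
play_rows([
  {"tx":0,"ty":0,"tz":0.0012,"turn":0},
  {"tx":0,"ty":0,"tz":0,"turn":0},
  {"tx":0,"ty":0,"tz":0,"turn":0},
  {"tx":0,"ty":0,"tz":0,"turn":0},
])

```text
time_s: 13.2
position: [0.5278, -0.2184, 0.1937]
tcp_rot: [[-0.514, 0.858, -0.003], [0.858, 0.514, 0.002], [0.003, -0.001, -1.0]]
force: [0.2, 5.3, -16.0]
opening: 0.426
```

```bash
python3 shot.py 7 wrist scene
python3 - <<'E'
from h import *
q=[.529,-.2195,np.radians(31.1)]
w=pickle.load(open("pics/scene7.pkl","rb"));w0=pickle.load(open("pics/scene0.pkl","rb"))
for z in(.058,.158,.162):print(z,proj(w,T(q,[(.022,.018,z),(-.022,-.018,z),(.022,-.018,z)])).round(1).tolist())
E
```

```text
13.2 [ 0.5278 -0.2184  0.1937] [[-0.514, 0.858, -0.003], [0.858, 0.514, 0.002], [0.003, -0.001, -1.0]] [  0.17   5.3  -16.02] 0.4263317081320353
0.058 [[145.7, 230.6], [120.2, 230.1], [131.9, 240.0]]
0.158 [[134.6, 197.1], [107.1, 196.6], [119.4, 206.5]]
0.162 [[134.1, 195.6], [106.6, 195.2], [118.9, 205.1]]
```

View pics/scene7.png

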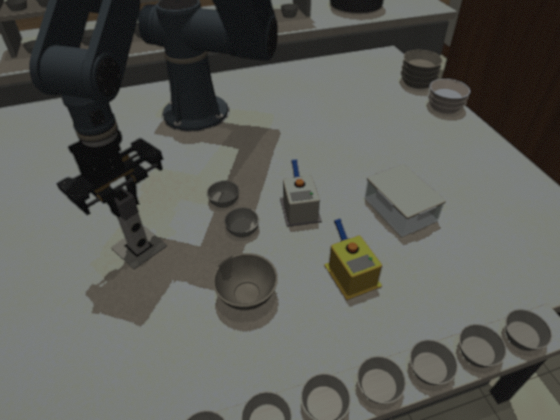

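View pics/wrist7.png

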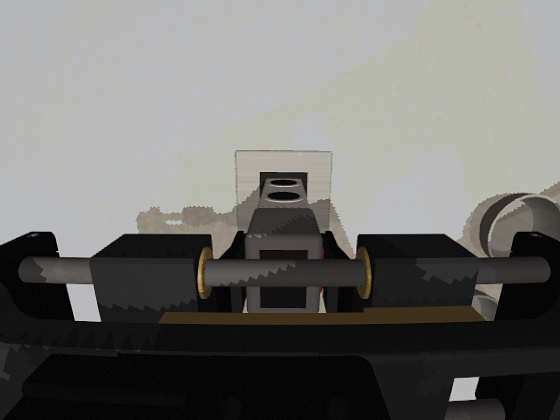

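The scene view shows the mast up under the gripper at (128,215), the switch lever still up at (295,165), and the bystanders unmoved. The force is steady at the stop and the cap isn't slipping, so I'm handing in.

```bash
python3 -c "
from rig import bot
print(bot.hand_in())"
```

```text
the job is handed in; nothing more can be done
None
```

The job is done and handed in at about 13 s on the robot's clock; the hand-in reports no verdict.

- **Switch:** I pressed the orange button about 6 mm. The wrist and scene pictures showed the lever dropped and the button back out. I then pinched the lever, lifted it and let go. It was still up in a later wrist picture and in the final scene picture.
- **Tower:** I gripped the cap across the red button. The opening was about 37 mm, against 38 mm for a button fully in. I pulled the mast up 104 mm, where the height stopped at TCP z = 0.1937 m and the pull rose from 6 N to 16 N without slipping. The arm is still holding it there with the button squeezed.
- **Bystanders:** The cups, bowl, glass box and yellow look-alike looked unmoved in the final scene picture.

**Checks that failed or disagreed:**
- My first two move calls were refused because the rows lacked some keys; nothing moved.
- The tower pose I had fitted sat about 2 px off in the scene picture, while the wrist picture agreed to within 1 px.

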